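Put the atomizer away and tug-check the case lid

TASK

Take the steel perfume atomizer out of the compartment tray and lay it in the open wooden keepsake case, and shut the lid, pressing it fully home so that its snap catch holds. Then tug the lid upward, firmly enough to feel the catch hold it; if the lid gives, press it home again and tug once more. Leave the case shut with the atomizer inside, and leave the compact in the tray, the canisters and the photo stand where they are.

Things in the scene. Friction and masses are not known exactly. Their poses are not given: they have to be found in the camera images.
- atomizer: Stainless steel perfume atomizer lying flat in one of the tray's two compartments (either). A flat-sided flask 75 x 38 x 26 mm (long x, wide y, high z as it lies), with a neck and a round push dispenser (23 mm diameter) on its +x end, 103 mm long in all. Origin under the flask's centre; it reaches from -38 to +65.5 mm in x. About 140 g. Lies within 12 degrees of the tray's x axis.
- tray: Light wood tray, fixed, 180 (x) x 250 (y) x 28 mm high, walls and floor 5 mm, one 5 mm divider along its x axis parting it into two compartments, each 170 x 118 mm inside, centred at y = -61 and +61 mm. Origin under the tray's centre.
- compact: Round steel compact, 70 mm diameter, 14.5 mm thick, in the tray's other compartment. Bystander. Origin at the centre of its underside.
- case: Wooden keepsake case, fixed to the dresser, outside 150 (x) x 190 (y) x 70 mm high, walls and floor 6 mm. Origin under its centre. Its front (-x side) faces the robot; the lid is hinged along the top of its far (+x) wall.
- lid_angle (a joint): Lid angle, rad: 0 = shut flat on the rim, fully home; grows as it opens, up to 1.95. Starts wide open (1.6 to 1.75). Damped hinge: it stays put when wide open; pushed over below about 1.1 it sinks shut slowly by itself (1 to 3 s). Its weight does not work the catch: uncaught it rests on it at 0.08 to 0.1 (half pressed, 0.05 to 0.08), the front edge 8 to 15 mm up. Caught, it lies at 0.
- lid: The case's lid; origin at the middle of the hinge line, which runs along the case's y: 75 mm in +x of the case's centre, 70.5 mm above its underside. The lid is a board 152 mm (hinge to front edge) x 190 mm x 8 mm, its underside level with the hinge line when shut; in the middle of its front edge a steel tab 50 mm wide reaches on to 170 mm from the hinge.
- handle (a point): Middle of the lid's handle: a round steel bar 12 mm thick, 68 mm long along the case's y, held 30 mm (centre) above the lid's outer face by a post at each end, 132 mm from the hinge line, centred in y. Lid shut: 57 mm in -x of the case's centre, 108.5 mm above its underside; it can be pinched from above. Turns with the lid, whose outer face looks to +x when it stands open.
- bead (a point): Centre line of the round bead (10 mm, 50 mm long in y) inside the clasp plate under the lid's front tab, 160 mm from the hinge, 14 mm below the lid. Tugging up at the handle of a caught lid: 2.5 N lift its weight, then it rises some 7 mm at the handle (to 0.05 to 0.06 rad) against the springy catch and goes back when let go; the catch lets go at 12 to 20 N. 6 to 9 N (2 to 4 mm of rise) is a fair tug.
- catch: Sprung round steel catch bar (10 mm diameter, 46 mm long in y) on the case's front wall, 78 mm in -x of the case's centre, 64.5 mm up; origin on its centre line, axes as the case's. Caught, the bead lies some 8 mm below it with a millimetre of play. Snapping the lid home takes a push of 10 to 16 N down on the handle (it differs from time to time; 20 N does).
- canister_a: Painted ceramic canister with screw lid, 110 mm diameter, 157 mm tall, to the right of the tray. Bystander. Origin at the centre of its underside.
- canister_b: The same, to the left of the case. Bystander.
- photo_stand: Empty spring-clip plastic photo stand, 60 x 100 mm foot, 108 mm tall, left of the case. Bystander. Origin at the centre of its underside.
Things that resemble listed ones, but are neither listed nor needed, are in the scene too. Several things have the shape of the case; the one meant has the colours described above.

How it is judged:
By the outcome, as a careful person would: the job done as asked, in the order asked, and still so for the second after the job is handed in, with the robot touching nothing.
It also fails if it takes over 72 s, if anything falls off the work surface, if the arm or the gripper's body presses on something with over 40 N, if the wrist force passes 120 N, or if a joint passes its speed limit or range.

ROBOT

A 6-joint arm with a two-finger parallel gripper is mounted at the origin on the work surface. World frame = base frame: x ahead of the robot, y to its left, z up, the work surface at z = 0. Lengths are in m, angles in rad, forces in N, time in s.
With the tool pointing down it reaches from about 0.425 to 0.95 m from the base axis. Payload 3.5 kg.
Tool frame: the origin (TCP) lies midway between the tips of the shut fingers; the grasp point (between the pads) lies 19 mm behind it; x points along the fingers, y is the direction in which the jaws open and shut, and the axes are right-handed (so a half turn about x gives the same grasp; the last joint's range is limited). The gripper opens to 85 mm and grips with 20 to 120 N. Pads are 22 mm wide; open, the fingers measure 114 mm over their backs; the gripper's body (76 mm by 85 mm) begins 54 mm behind the grasp point. The pads swing forward as they close: fully open they stand 13 mm farther back than shut.
Start: joints at [1.199, 0.286, 1.577, -0, 1.279, -0.15], TCP at [0.148, 0.658, 0.231] pointing down, gripper open.
Joint ranges: [-2.77, 2.77], [-0.9, 2.22], [0.21, 2.48], [-1.53, 4.67], [0.24, 2.81], [-2.84, 2.84]. Speed limits (rad/s): [2.79, 2.79, 3.14, 3.14, 3.14, 3.14].

INTERFACE

Orientations are given as a unit quaternion [x, y, z, w].
In Python, from plant import ctrl, vision gives the robot as it stands. The module is installed in compiled form; this text tells all that it offers.
- The arm moves only by the tool play_rows, never from a script. Its arguments are lists of equal length, an entry for each row: "claw": the closure in counts, from 0 (fully open) to 255 (shut); "travel": the shift along the tool's x, y, z in m, a list of three; "dr": the turn, a rotation vector about the tool's x, y, z in rad, a list of three. In form: {"claw": [claw, ...], "travel": [[tx, ty, tz], ...], "dr": [[wx, wy, wz], ...]}. A call has 1 to 20 rows; each row is the pose to reach, as a shift and turn from the pose measured when the call began, along the tool's axes at that moment; what a row does not reach only later rows make up. A row lasts 1/10 s, in which the tool goes at most 50 mm and 8.59 degrees, less where a joint would pass 70% of its speed; a pose out of reach is approached as far as the arm can. A call with a gripper value outside its range is refused whole. The fingers move at their own pace and stop on an object; "force" is the grip in N (left out, the last holds). Time passes only in rows, so rows that repeat a pose let the fingers close. It gives the time, the measured TCP pose, the force and the opening at its end, in the units of the state.
- ctrl.get_state(): the state, without advancing time (a new reading comes with each control period).
- vision.read_camera(name): name is "scene" or "top" or "wrist"; returns a dict with "img" (480x640x3 uint8, red, green, blue), "range_z" (480x640 float32, m along the optical axis (not along the pixel's ray), 0 where there is no reading), "K" (3x3 intrinsics, pixels), "world_to_cam" (4x4, takes a point from world to camera coordinates). Camera axes: x right, y up, looking along -z (the intrinsics and any distortion apply to the point x, -y, -z); pixel columns grow to the right and rows downward; lengths in m; the calibration is good to about 2 mm. The wrist camera is an equidistant fisheye: a pixel r from the principal point sees the ray r / f radians off the axis. A picture is of the moment at which its call begins.
- ctrl.sign_off(): hands the job in, once; it reports no verdict.
The state is a dict: "time": time; "qpos": joint angles; "dq": joint speeds; "joint_efforts": joint torques, N m; "eef_pos": TCP position; "tcp_rot": TCP orientation; "contact_force": force on the tool from outside, world axes, zero at the start; "wrist_torque": the same for the moment, N m; "opening": opening from 0.0 (shut) to 1.0 (fully open).
Only numpy, scipy, OpenCV 4.12 (cv2) and the standard library are available. Lean on these libraries where they do the work, as an engineer would, in place of code of your own. Each camera call takes 0.05 s, during which the arm holds its last target.

## Working session

There is one attempt and no reset: what is moved stays moved. The work goes in short steps, Python scripts to look and compute and a tool call to move; the robot and the scene stay as the last step left them, time stands still between calls to the robot, and variables do not carry over. Pictures are saved under pics/ and viewed, and the job is handed in when it is done.

Besides the shell and the picture viewer there is one more tool, called after "Emit:" as a command line: name --argument value ..., lists and objects as JSON in quotes. play_rows: Moves the arm, as the interface text tells. Its arguments: {"type":"object","properties":{"claw":{"type":"array","items":{"type":"number"}},"travel":{"type":"array","items":{"type":"array","items":{"type":"number"}}},"dr":{"type":"array","items":{"type":"array","items":{"type":"number"}}},"force":{"type":"number"}},"required":["claw","travel","dr"]}

```bash
mkdir -p pics; cat > h.py <<'E'
import numpy as np, cv2
from plant import ctrl, vision
def snap(n,fn):
    d=vision.read_camera(n)
    cv2.imwrite(f'pics/{fn}.png',d['img'][:,:,::-1]); np.savez(f'pics/{fn}.npz',**d); return d
def cloud(d):
    z=d['range_z'].astype(float);K=d['K'];v,u=np.mgrid[:480,:640]
    x=(u-K[0,2])/K[0,0]*z;y=(v-K[1,2])/K[1,1]*z
    P=np.stack([x,-y,-z,np.ones_like(z)],-1)
    W=P@np.linalg.inv(d['world_to_cam']).T
    W=W[...,:3]; W[z==0]=np.nan
    return W
E
python3 - <<'E'
from h import *
s=ctrl.get_state(); print(s)
for n in('scene','top','wrist'):
    d=snap(n,n+'0'); print(n,d['K'].tolist(),np.linalg.inv(d['world_to_cam'])[:3].round(3).tolist(),(d['range_z']>0).mean())
E
```

```text
{'time': 0.0, 'qpos': array([ 1.19899509e+00,  2.87210404e-01,  1.57818340e+00, -2.99549410e-06,
        1.27857000e+00, -1.50015670e-01]), 'dq': array([-8.19651825e-04,  5.79170726e-04, -2.92144919e-04, -1.05605411e-03,
        1.90478723e-03, -8.24125621e-05]), 'joint_efforts': array([-3.12065731e-04, -4.05987668e+01, -2.92619491e+01, -1.26012378e-04,
        5.89506497e-03, -2.56721311e-09]), 'eef_pos': array([0.14822326, 0.65785558, 0.22991387]), 'tcp_rot': array([ 0.07744185,  0.70297833, -0.07906229,  0.70254778]), 'contact_force': array([ 1.15622426, -0.87015857, -0.26407154]), 'wrist_torque': array([-0.05273266,  0.06330755,  0.07585595]), 'opening': 0.9987799654777653}
scene [[618.7638761434437, 0.0, 319.68206781049287], [0.0, 618.7638761434437, 248.12225857006518], [0.0, 0.0, 1.0]] [[0.834, -0.45, 0.32, 0.963], [0.552, 0.664, -0.505, -0.872], [0.015, 0.598, 0.802, 1.473]] 0.996162109375
top [[513.4187390234417, 0.0, 312.5588556519592], [0.0, 513.4187390234417, 235.77591916443066], [0.0, 0.0, 1.0]] [[0.009, 0.995, -0.096, 0.283], [-1.0, 0.008, -0.002, -0.035], [-0.001, 0.096, 0.995, 1.744]] 0.9960546875
wrist [[371.64829954431775, 0.0, 320.0315615778526], [0.0, 371.64829954431775, 240.57340948877024], [0.0, 0.0, 1.0]] [[0.22, -0.922, -0.319, 0.067], [0.976, 0.207, 0.073, 0.676], [-0.002, -0.327, 0.945, 0.372]] 0.9960091145833333
```

View pics/scene0.png

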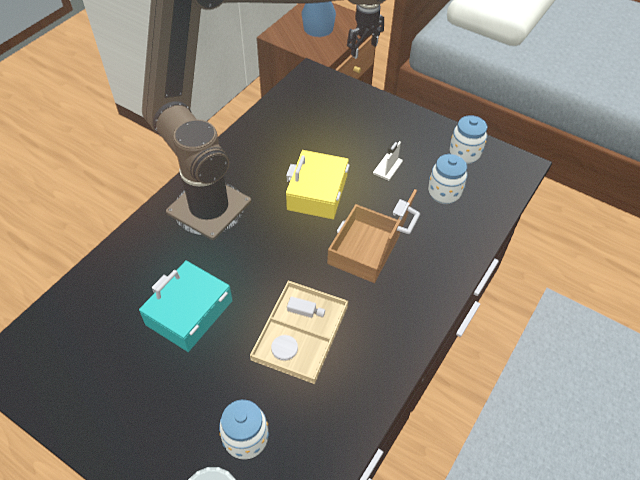

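View pics/top0.png

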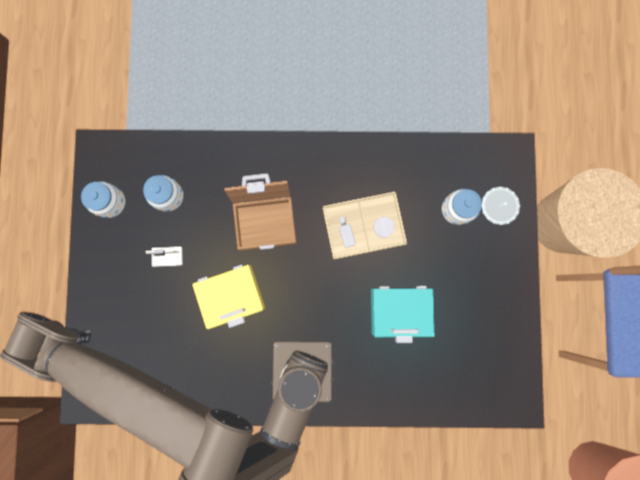

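The scene view shows the brown wooden case open at about (365,240), the yellow and teal boxes as decoys, and the tray at (300,330). In the top view the case is at (265,222) with the lid standing behind it. The tray is at (365,225), the atomizer in its left compartment at (346,233) with the dispenser pointing away, and the compact at (384,228).

```bash
python3 - <<'E'
from h import *
for n,crop in(('top0',(220,165,420,265)),('scene0',(240,180,430,390))):
    d=np.load(f'pics/{n}.npz'); W=cloud(d); x0,y0,x1,y1=crop
    cv2.imwrite(f'pics/{n}z.png',cv2.resize(d['img'][y0:y1,x0:x1,::-1],None,fx=600/max(x1-x0,y1-y0)*(1.3 if n=='top0' else 1),fy=600/max(x1-x0,y1-y0)*(1.3 if n=='top0' else 1),interpolation=cv2.INTER_CUBIC))
    hsv=cv2.cvtColor(d['img'],cv2.COLOR_RGB2HSV)
    pts={'top0':[(346,233),(343,218),(384,228),(265,225),(237,222),(256,180),(265,245),(330,100)],'scene0':[(303,307),(285,348),(370,245)]}[n]
    for u,v in pts: print(n,u,v,W[v,u].round(3),hsv[v,u])
E
```

```text
top0 346 233 [ 0.457 -0.143  0.034] [125   7 235]
top0 343 218 [ 0.508 -0.134  0.028] [135   4 227]
top0 384 228 [ 0.476 -0.272  0.024] [125   6 240]
top0 265 225 [0.485 0.131 0.007] [ 14 104 205]
top0 237 222 [0.489 0.22  0.052] [ 13 114 147]
top0 256 180 [ 0.642  0.165 -0.001] [150   8  90]
top0 265 245 [0.411 0.123 0.075] [ 11  47 213]
top0 330 100 [ 1.201 -0.111 -0.737] [104  20 193]
scene0 303 307 [ 0.46  -0.154  0.029] [113   4 236]
scene0 285 348 [ 0.488 -0.279  0.021] [108   5 242]
scene0 370 245 [0.494 0.149 0.002] [ 15 107 217]
```

View pics/top0z.png

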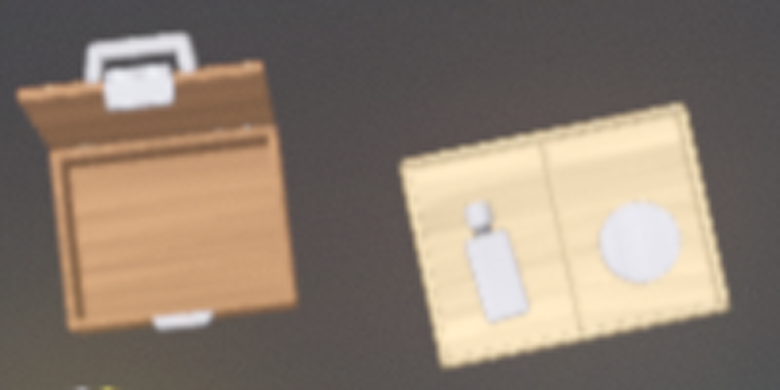

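View pics/scene0z.png

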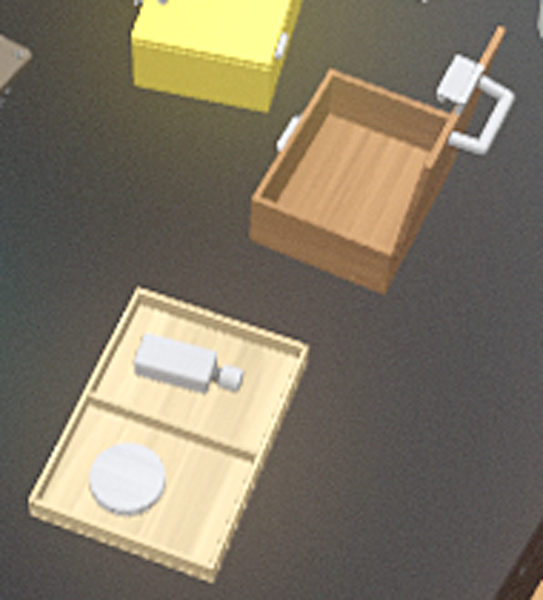

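```bash
cat >> h.py <<'E'
def ray_plane(d,uv,z):
    K=d['K'];uv=np.atleast_2d(uv).astype(float)
    T=np.linalg.inv(d['world_to_cam'])
    r=np.c_[(uv[:,0]-K[0,2])/K[0,0],-(uv[:,1]-K[1,2])/K[1,1],-np.ones(len(uv))]@T[:3,:3].T
    o=T[:3,3]; return o+r*((z-o[2])/r[:,2])[:,None]
def rect(P):
    (c,(w,h),a)=cv2.minAreaRect((P[:,:2]*1000).astype(np.float32)); return np.round(c,1),round(w,1),round(h,1),round(a,1)
def proj(d,P):
    P=np.atleast_2d(P);c=np.c_[P,np.ones(len(P))]@d['world_to_cam'].T
    return np.c_[d['K'][0,2]-d['K'][0,0]*c[:,0]/c[:,2],d['K'][1,2]+d['K'][1,1]*c[:,1]/c[:,2]]
def big(m):
    n,l,s,c=cv2.connectedComponentsWithStats(m.astype(np.uint8)); k=1+np.argmax(s[1:,4]); return l==k
E
python3 - <<'E'
from h import *
for n in('top0','scene0'):
    d=np.load(f'pics/{n}.npz'); W=cloud(d); hsv=cv2.cvtColor(d['img'],cv2.COLOR_RGB2HSV).astype(int)
    X,Y,Z=W[...,0],W[...,1],W[...,2]
    m=(hsv[...,1]<30)&(hsv[...,2]>120)&(X>.36)&(X<.6)&(Y>-.22)&(Y<-.08)&(Z<.06)
    m=big(m); v,u=np.nonzero(m); print(n,'atom',m.sum(),rect(ray_plane(d,np.c_[u,v],.031)),np.nanmedian(Z[m]))
    m=(hsv[...,1]<30)&(hsv[...,2]>120)&(X>.36)&(X<.6)&(Y<-.22)&(Y>-.34)&(Z<.06)
    m=big(m); v,u=np.nonzero(m); print('comp',m.sum(),rect(ray_plane(d,np.c_[u,v],.0195)))
    m=(Z>.012)&(Z<.05)&(X>.33)&(X<.65)&(Y>-.40)&(Y<-.02)&(hsv[...,2]>100)
    m=big(m); v,u=np.nonzero(m); print('tray',m.sum(),rect(ray_plane(d,np.c_[u,v],.028)))
    # case: rim-level points
    m=(Z>.06)&(Z<.078)&(X>.3)&(X<.65)&(Y>0)&(Y<.26)&(hsv[...,1]>60)&(hsv[...,0]<20)
    m=big(m); v,u=np.nonzero(m); print('rim',m.sum(),rect(ray_plane(d,np.c_[u,v],.070)))
    m=(Z>.1)&(X>.45)&(X<.75)&(Y>0)&(Y<.26)
    P=W[m]; print('lid',len(P),P.min(0),P.max(0))
E
```

```text
top0 atom 306 (array([ 463.1, -142.9]), 103.6, 38.7, 16.1) 0.03095764118878297
comp 342 (array([ 480.1, -272.6]), 67.6, 68.1, 89.8)
tray 611 (array([ 488.3, -204.2]), 183.0, 250.6, 12.0)
rim 437 (array([487.6, 129.2]), 154.9, 190.3, 7.3)
lid 1046 [0.55208779 0.04525117 0.10010663] [0.61917453 0.23463923 0.25091769]
scene0 atom 472 (array([ 467.8, -152.3]), 103.7, 46.5, 16.6) 0.028069399473624856
comp 531 (array([ 484.4, -278.2]), 68.1, 73.0, 34.7)
tray 1223 (array([ 490.2, -213.6]), 182.5, 257.4, 12.2)
rim 482 (array([490. , 120.3]), 156.4, 197.4, 7.5)
lid 732 [0.55766521 0.03782734 0.10000768] [0.62215456 0.22978015 0.24463827]
```

```bash
cat >> h.py <<'E'
from scipy.spatial.transform import Rotation as R
def down(phi):
    # tool x down, tool y (jaw) along world angle phi
    x=np.array([0,0,-1.]);y=np.array([np.cos(phi),np.sin(phi),0]);return R.from_matrix(np.c_[x,y,np.cross(x,y)])
def go(pos,phi_deg,s=None):
    s=s or ctrl.get_state(); R0=R.from_quat(s['tcp_rot'])
    t=R0.inv().apply(np.array(pos)-s['eef_pos'])
    best=None
    dr=(R0.inv()*down(np.radians(phi_deg))).as_rotvec()
    print('travel',t.round(4).tolist(),'dr',dr.round(4).tolist(),'deg',np.degrees(np.linalg.norm(dr)).round(1),'dist',np.linalg.norm(t).round(3))
    return t,dr
def st():
    s=ctrl.get_state(); print('t',round(s['time'],2),'pos',s['eef_pos'].round(4),'q',s['qpos'].round(3),'F',s['contact_force'].round(1),'open',round(s['opening'],3)); M=R.from_quat(s['tcp_rot']).as_matrix(); print('x',M[:,0].round(3),'y',M[:,1].round(3),'z',M[:,2].round(3)); return s
E
python3 - <<'E'
from h import *
s=st()
M=R.from_quat(s['tcp_rot']).as_matrix()
T=np.linalg.inv(np.load('pics/wrist0.npz')['world_to_cam'])
print('cam in tool',M.T@(T[:3,3]-s['eef_pos']),'look',M.T@(-T[:3,2]))
go([.43,-.14,.25],106.5)
go([.43,-.14,.25],-73.5)
E
```

```text
t 0.15 pos [0.1482 0.658  0.2302] q [ 1.199  0.287  1.578  0.     1.279 -0.15 ] F [-0.4 -0.5 -0.8] open 1.003
x [-0.001 -0.002 -1.   ] y [ 0.22   0.976 -0.002] z [ 0.976 -0.22  -0.   ]
cam in tool [-0.1413329  -0.00045115 -0.08366929] look [9.44884471e-01 3.33451590e-04 3.27403765e-01]
travel [-0.0186, -0.7165, 0.4504] dr [-0.5098, -0.0008, 0.0018] deg 29.2 dist 0.846
travel [-0.0186, -0.7165, 0.4504] dr [2.6318, 0.0024, 0.001] deg 150.8 dist 0.846
```

View pics/wrist0.png

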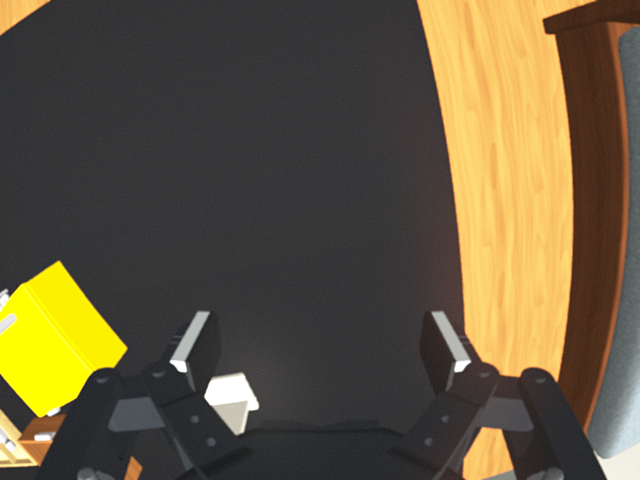

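Emit:
play_rows --claw '[0, 0, 0, 0, 0, 0, 0, 0, 0, 0, 0, 0, 0, 0, 0, 0, 0, 0, 0, 0]' --travel '[[-0.01, -0.234, 0.3625], [-0.01, -0.234, 0.3625], [-0.01, -0.234, 0.3625], [-0.01, -0.234, 0.3625], [-0.01, -0.234, 0.3625], [-0.01, -0.234, 0.3625], [-0.01, -0.234, 0.3625], [-0.01, -0.234, 0.3625], [-0.01, -0.234, 0.3625], [-0.01, -0.72, 0.482], [-0.01, -0.72, 0.482], [-0.01, -0.72, 0.482], [-0.01, -0.72, 0.482], [-0.01, -0.72, 0.482], [-0.01, -0.72, 0.482], [-0.01, -0.72, 0.482], [-0.01, -0.72, 0.482], [-0.01, -0.72, 0.482], [-0.01, -0.72, 0.482], [-0.01, -0.72, 0.482]]' --dr '[[-0.05, 0, 0], [-0.1, 0, 0], [-0.15, 0, 0], [-0.2, 0, 0], [-0.25, 0, 0], [-0.3, 0, 0], [-0.35, 0, 0], [-0.4, 0, 0], [-0.45, 0, 0], [-0.51, 0, 0], [-0.51, 0, 0], [-0.51, 0, 0], [-0.51, 0, 0], [-0.51, 0, 0], [-0.51, 0, 0], [-0.51, 0, 0], [-0.51, 0, 0], [-0.51, 0, 0], [-0.51, 0, 0], [-0.51, 0, 0]]'

```text
time: 2.15
eef_pos: [0.4596, -0.1554, 0.2414]
tcp_rot: [-0.1, 0.701, 0.098, 0.7]
contact_force: [-0.1, 0.2, -0.4]
opening: 0.997
```

```bash
python3 - <<'E'
from h import *
st(); snap('wrist','wrist1')
E
```

```text
t 2.15 pos [ 0.4596 -0.1554  0.2414] q [-0.534 -0.151  2.02  -0.004  1.272 -2.385] F [-0.1  0.2 -0.4] open 0.997
x [-0.001 -0.003 -1.   ] y [-0.277  0.961 -0.003] z [ 0.961  0.277 -0.002]
```

View pics/wrist1.png

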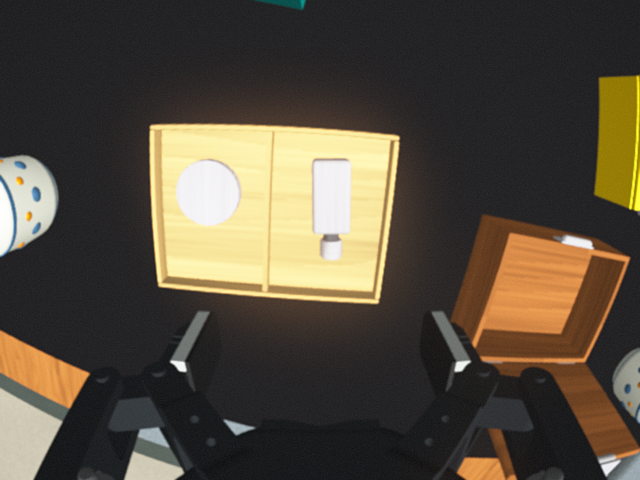

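The wrist view shows the tray at (275,210), the flask at (331,196) with its dispenser at (331,247), the compact at (208,192), and the open case at (545,290).

```bash
cat >> h.py <<'E'
def fray(d,uv,z):
    K=d['K'];uv=np.atleast_2d(uv).astype(float)
    pt=cv2.fisheye.undistortPoints(uv[:,None,:],K,np.zeros(4))[:,0]
    T=np.linalg.inv(d['world_to_cam'])
    r=np.c_[pt[:,0],-pt[:,1],-np.ones(len(uv))]@T[:3,:3].T
    o=T[:3,3]; return o+r*((z-o[2])/r[:,2])[:,None]
E
python3 - <<'E'
from h import *
d=np.load('pics/wrist1.npz'); hsv=cv2.cvtColor(d['img'],cv2.COLOR_RGB2HSV).astype(int)
m=(hsv[...,1]<40)&(hsv[...,2]>150); m[:140]=0;m[280:]=0;
a=m.copy();a[:,:290]=0;a[:,370:]=0;v,u=np.nonzero(a);P=fray(d,np.c_[u,v],.031);print('atom',a.sum(),rect(P))
a[236:]=0;a=big(a);v,u=np.nonzero(a);P=fray(d,np.c_[u,v],.031);print('flask',a.sum(),rect(P), u.min(),u.max(),v.min(),v.max())
a=m.copy();a[:,:160]=0;a[:,260:]=0;v,u=np.nonzero(a);P=fray(d,np.c_[u,v],.0195);print('comp',a.sum(),rect(P))
a=(hsv[...,2]>90)&(hsv[...,1]<160);a[:110]=0;a[310:]=0;a[:,:130]=0;a[:,420:]=0;a=big(a)
v,u=np.nonzero(a);P=fray(d,np.c_[u,v],.028);print('tray',rect(P))
cn=np.array([[151,125],[399,137],[379,302],[158,286]]);print('tray corners',fray(d,cn,.028).round(4)[:,:2].tolist())
cn=np.array([[484,215],[628,257]]);print('case front corners',fray(d,cn,.07).round(4)[:,:2].tolist())
s=d['img'][130:310,140:420,::-1];cv2.imwrite('pics/w1z.png',cv2.resize(s,None,fx=2.8,fy=2.8))
s=d['img'][190:390,440:640,::-1];cv2.imwrite('pics/w1c.png',cv2.resize(s,None,fx=3,fy=3))
E
```

```text
atom 3178 (array([ 463.4, -144. ]), 101.7, 36.1, 15.8)
flask 2801 (array([ 450.9, -147.5]), 75.9, 36.1, 15.8) 313 350 159 235
comp 3346 (array([ 482.8, -270.9]), 68.8, 70.3, 13.7)
tray (array([ 487.7, -205. ]), 182.7, 251.3, 12.1)
tray corners [[0.4263, -0.3437], [0.3753, -0.1024], [0.5474, -0.0644], [0.6011, -0.3079]]
case front corners [[0.4166, -0.0103], [0.4007, 0.209]]
```

View pics/w1c.png

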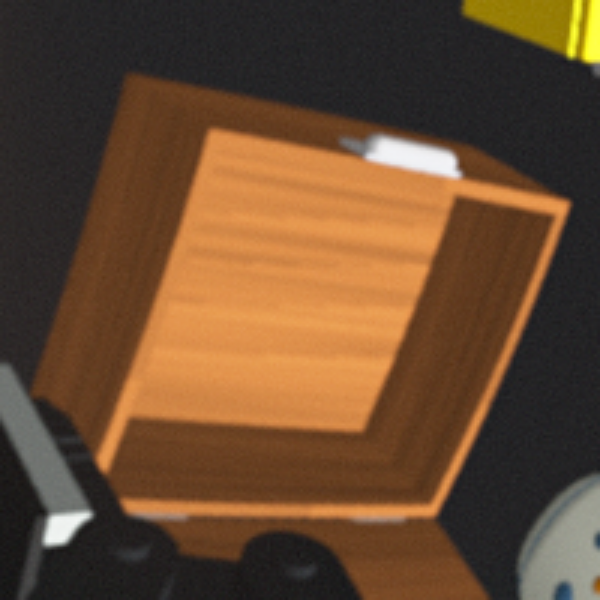

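Emit:
play_rows --claw '[75, 75, 75, 75, 75, 75, 75, 75, 75, 75, 75, 75]' --travel '[[0.04, 0.0096, -0.003], [0.08, 0.0096, -0.003], [0.12, 0.0096, -0.003], [0.15, 0.0096, -0.003], [0.17, 0.0096, -0.003], [0.185, 0.0096, -0.003], [0.2, 0.0096, -0.003], [0.21, 0.0096, -0.003], [0.22, 0.0096, -0.003], [0.23, 0.0096, -0.003], [0.231, 0.0096, -0.003], [0.231, 0.0096, -0.003]]' --dr '[[0, 0, 0], [0, 0, 0], [0, 0, 0], [0, 0, 0], [0, 0, 0], [0, 0, 0], [0, 0, 0], [0, 0, 0], [0, 0, 0], [0, 0, 0], [0, 0, 0], [0, 0, 0]]' --force 40

```text
time: 3.4
eef_pos: [0.4538, -0.1448, 0.01]
tcp_rot: [-0.1, 0.701, 0.099, 0.699]
contact_force: [-1.4, -0.3, 0.3]
opening: 0.704
```

```bash
python3 - <<'E'
from h import *
st(); snap('wrist','wrist2')
E
```

```text
t 3.4 pos [ 0.4538 -0.1448  0.01  ] q [-0.521  0.167  2.185 -0.003  0.79  -2.373] F [-1.4 -0.3  0.3] open 0.704
x [-0.002 -0.001 -1.   ] y [-0.279  0.96  -0.001] z [ 0.96   0.279 -0.002]
```

View pics/wrist2.png

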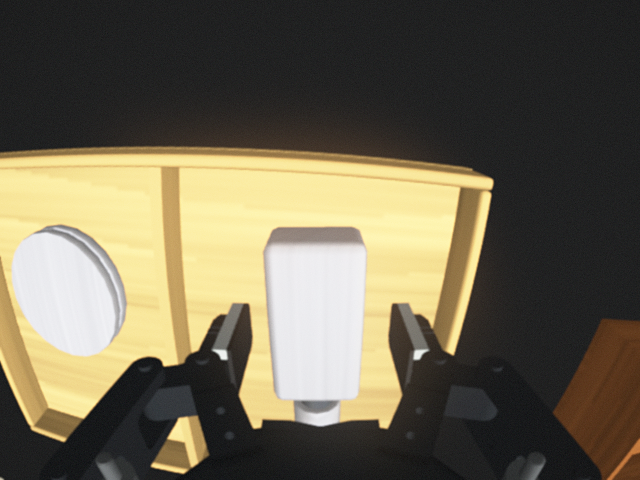

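The flask (265–365, 230–398) sits centred between the pads (left near 235, right near 400), clear of the divider and the wall. Closing now.

Emit:
play_rows --claw '[255, 255, 255, 255, 255, 255, 255, 255]' --travel '[[0, 0, 0], [0, 0, 0], [0, 0, 0], [0, 0, 0], [0, 0, 0], [0, 0, 0], [0, 0, 0], [0, 0, 0]]' --dr '[[0, 0, 0], [0, 0, 0], [0, 0, 0], [0, 0, 0], [0, 0, 0], [0, 0, 0], [0, 0, 0], [0, 0, 0]]' --force 40

```text
time: 4.25
eef_pos: [0.4549, -0.1455, 0.0113]
tcp_rot: [-0.101, 0.7, 0.099, 0.7]
contact_force: [-0.8, -1.2, 5.6]
opening: 0.435
```

Emit:
play_rows --claw '[255, 255, 255, 255, 255, 255, 255, 255]' --travel '[[-0.01, 0, 0], [-0.03, 0, 0], [-0.06, 0, 0], [-0.09, 0, 0], [-0.12, 0, 0], [-0.15, 0, 0], [-0.16, 0, 0], [-0.16, 0, 0]]' --dr '[[0, 0, 0], [0, 0, 0], [0, 0, 0], [0, 0, 0], [0, 0, 0], [0, 0, 0], [0, 0, 0], [0, 0, 0]]'

```text
time: 5.05
eef_pos: [0.4553, -0.1454, 0.1726]
tcp_rot: [-0.101, 0.699, 0.098, 0.701]
contact_force: [-0.2, 0.4, -1.4]
opening: 0.435
```

```bash
python3 - <<'E'
from h import *
st(); snap('wrist','wrist3')
c,s=np.cos(np.radians(7.4)),np.sin(np.radians(7.4)); C=np.array([.488,.129])
for lx,ly in((-8,0),): 
  p=C+np.array([c*lx-s*ly,s*lx+c*ly])/1000; print(p); go([*p,.17],97.4)
E
```

```text
t 5.05 pos [ 0.4553 -0.1454  0.1726] q [-5.210e-01 -1.010e-01  2.106e+00 -2.000e-03  1.132e+00 -2.373e+00] F [-0.2  0.4 -1.4] open 0.435
x [ 0.003 -0.004 -1.   ] y [-0.279  0.96  -0.005] z [0.96  0.279 0.002]
[0.48006663 0.12796964]
travel [0.0001, 0.2548, 0.1008] dr [0.1536, -0.0002, 0.0024] deg 8.8 dist 0.274
```

View pics/wrist3.png

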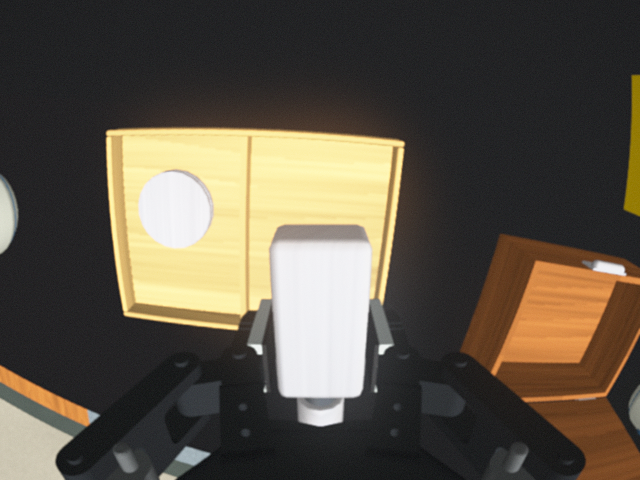

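Emit:
play_rows --claw '[255, 255, 255, 255, 255, 255, 255, 255, 255, 255]' --travel '[[0, 0.03, 0.01], [0, 0.07, 0.025], [0, 0.11, 0.04], [0, 0.15, 0.055], [0, 0.19, 0.07], [0, 0.22, 0.085], [0, 0.24, 0.092], [0, 0.2545, 0.1], [0, 0.2545, 0.1], [0, 0.2545, 0.1]]' --dr '[[0.02, 0, 0], [0.04, 0, 0], [0.06, 0, 0], [0.09, 0, 0], [0.12, 0, 0], [0.154, 0, 0], [0.154, 0, 0], [0.154, 0, 0], [0.154, 0, 0], [0.154, 0, 0]]'

```text
time: 6.1
eef_pos: [0.4781, 0.1272, 0.168]
tcp_rot: [-0.047, 0.707, 0.045, 0.704]
contact_force: [0.0, -0.0, -2.3]
opening: 0.434
```

```bash
python3 - <<'E'
from h import *
st(); snap('wrist','wrist4'); snap('scene','scene4')
go([.479,.128,.0145],97.4)
E
```

```text
t 6.1 pos [0.4781 0.1272 0.168 ] q [ 0.056 -0.05   2.067 -0.003  1.129 -1.643] F [ 0.  -0.  -2.3] open 0.434
x [-0.004 -0.003 -1.   ] y [-0.129  0.992 -0.003] z [ 0.992  0.129 -0.004]
travel [0.1544, 0.0017, 0.0009] dr [-0.0011, -0.0024, 0.0026] deg 0.2 dist 0.154
```

View pics/wrist4.png

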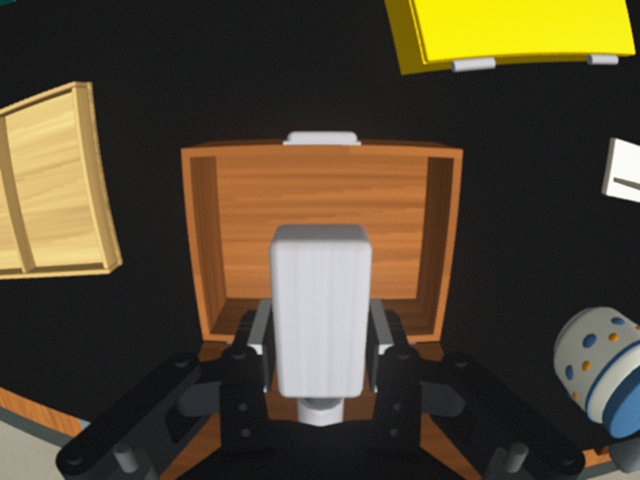

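View pics/scene4.png

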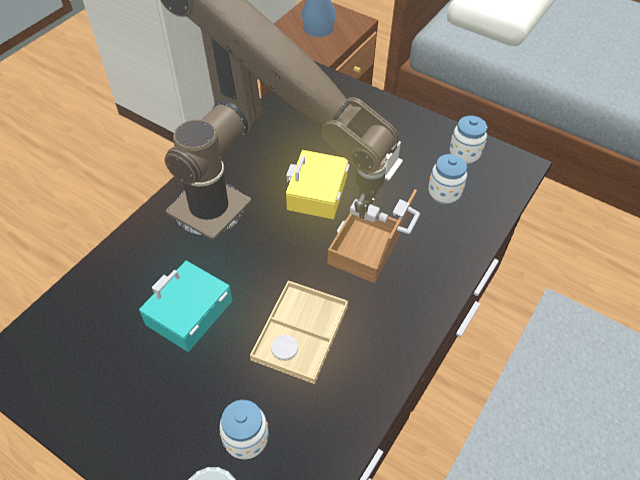

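In the wrist view the flask is held squarely and the case is centred: front rim corners at (182,150) and (462,150), the catch at (322,137). The scene view shows the arm above the brown case with the lid still up. Next I'll check the case pose from its rim corners.

```bash
python3 - <<'E'
from h import *
d=np.load('pics/wrist4.npz')
P=fray(d,np.array([[182,150],[462,150],[204,342],[441,342],[322,137]]),.070)*1000
print(P.round(1)); f=P[1]-P[0]; print('yaw',np.degrees(np.arctan2(f[1],f[0]))-90, 'w',np.linalg.norm(f))
ax=np.array([f[1],-f[0]])/np.linalg.norm(f[:2]); print('ctr',(P[0]+P[1])[:2]/2+75*ax)
E
```

```text
[[425.3  26.1  70. ]
 [400.7 212.5  70. ]
 [574.6  44.9  70. ]
 [549.9 234.1  70. ]
 [407.5 118.5  70. ]]
yaw 7.501842821819139 w 188.05439524483128
ctr [487.36409016 129.11610968]
```

Emit:
play_rows --claw '[255, 255, 255, 255, 255, 255, 255, 255, 255, 255, 255, 255]' --travel '[[0.02, 0.001, 0], [0.05, 0.0017, 0], [0.08, 0.0017, 0], [0.1, 0.0017, 0], [0.12, 0.0017, 0], [0.13, 0.0017, 0], [0.138, 0.0017, 0], [0.144, 0.0017, 0], [0.149, 0.0017, 0], [0.153, 0.0017, 0], [0.1545, 0.0017, 0], [0.1545, 0.0017, 0]]' --dr '[[0, 0, 0], [0, 0, 0], [0, 0, 0], [0, 0, 0], [0, 0, 0], [0, 0, 0], [0, 0, 0], [0, 0, 0], [0, 0, 0], [0, 0, 0], [0, 0, 0], [0, 0, 0]]'

```text
time: 7.4
eef_pos: [0.4782, 0.128, 0.0145]
tcp_rot: [-0.046, 0.706, 0.044, 0.705]
contact_force: [-0.1, -0.2, -2.1]
opening: 0.432
```

Emit:
play_rows --claw '[200, 150, 100, 75, 75, 75]' --travel '[[0, 0, 0], [0, 0, 0], [0, 0, 0], [0, 0, 0], [0, 0, 0], [0, 0, 0]]' --dr '[[0, 0, 0], [0, 0, 0], [0, 0, 0], [0, 0, 0], [0, 0, 0], [0, 0, 0]]'

```text
time: 8.0
eef_pos: [0.4784, 0.128, 0.0146]
tcp_rot: [-0.046, 0.706, 0.044, 0.705]
contact_force: [-0.0, -0.7, -0.3]
opening: 0.701
```

```bash
python3 - <<'E'
from h import *
st(); snap('wrist','wrist5')
E
```

```text
t 8.0 pos [0.4784 0.128  0.0146] q [ 0.058  0.196  2.139 -0.004  0.809 -1.639] F [-0.  -0.7 -0.3] open 0.701
x [-0.001 -0.003 -1.   ] y [-0.128  0.992 -0.003] z [ 0.992  0.128 -0.002]
```

View pics/wrist5.png

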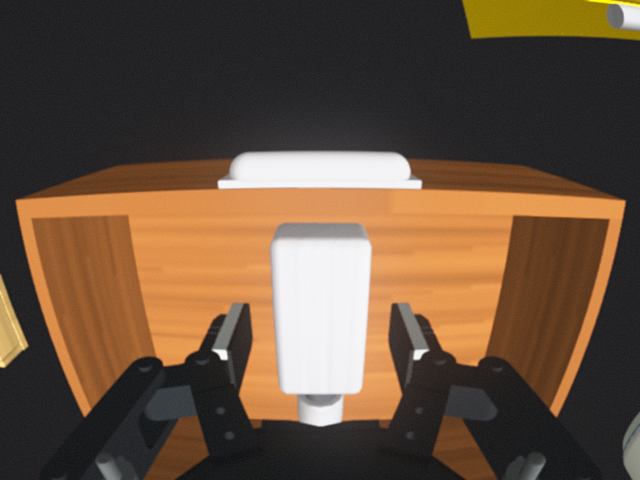

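The flask lies released on the case floor with the pads clear of it. Next: lift clear, shut the claw, turn 90°, and go over and behind the lid.

Emit:
play_rows --claw '[75, 75, 75, 75, 75, 255, 255, 255, 255, 255, 255, 255, 255, 255, 255, 255, 255, 255, 255]' --travel '[[-0.02, 0, 0], [-0.06, 0, 0], [-0.11, 0, 0], [-0.16, 0, 0], [-0.21, 0, 0], [-0.26, 0, 0], [-0.3, 0, 0], [-0.31, 0, 0], [-0.31, 0, 0.02], [-0.31, 0, 0.04], [-0.31, 0, 0.06], [-0.31, 0, 0.08], [-0.31, 0, 0.1], [-0.31, 0, 0.12], [-0.31, 0, 0.14], [-0.31, 0, 0.16], [-0.31, 0, 0.18], [-0.31, 0, 0.188], [-0.31, 0, 0.188]]' --dr '[[0, 0, 0], [0, 0, 0], [0, 0, 0], [0, 0, 0], [0, 0, 0], [0, 0, 0], [0.14, 0, 0], [0.28, 0, 0], [0.42, 0, 0], [0.56, 0, 0], [0.7, 0, 0], [0.84, 0, 0], [0.98, 0, 0], [1.12, 0, 0], [1.26, 0, 0], [1.4, 0, 0], [1.54, 0, 0], [1.571, 0, 0], [1.571, 0, 0]]'

```text
time: 9.95
eef_pos: [0.6659, 0.1528, 0.3231]
tcp_rot: [0.466, 0.531, -0.468, 0.531]
contact_force: [0.8, -1.1, 0.2]
opening: -0.001
```

```bash
python3 - <<'E'
from h import *
st(); d=snap('wrist','wrist6'); d2=snap('top','top6')
# lid plane angle: points of lid in the top view behind hinge
W=cloud(d2); C=np.array([.4875,.129]);a=np.radians(7.45);ax=np.array([np.cos(a),np.sin(a)])
lx=(W[...,:2]-C)@ax; ly=(W[...,:2]-C)@np.array([-ax[1],ax[0]])
m=(W[...,2]>.09)&(W[...,2]<.215)&(abs(ly)<.09)&(lx>.055)&(lx<.11)
p=np.polyfit(W[...,2][m]-.0705,lx[m]-.075,1);print(m.sum(),p,'lid angle',np.pi/2+np.arctan(p[0]))
go([*(C+.150*ax),.19],7.45)
E
```

```text
t 9.95 pos [0.6659 0.1528 0.3231] q [ 0.078  0.255  1.449 -0.003  1.441 -0.049] F [ 0.8 -1.1  0.2] open -0.001
x [-0.003 -0.003 -1.   ] y [ 0.992  0.128 -0.003] z [ 0.128 -0.992  0.003]
329 [ 0.13675535 -0.00326996] lid angle 1.7067085840821439
travel [0.1338, -0.0287, 0.0003] dr [-0.0013, 0.0026, 0.003] deg 0.2 dist 0.137
```

View pics/wrist6.png

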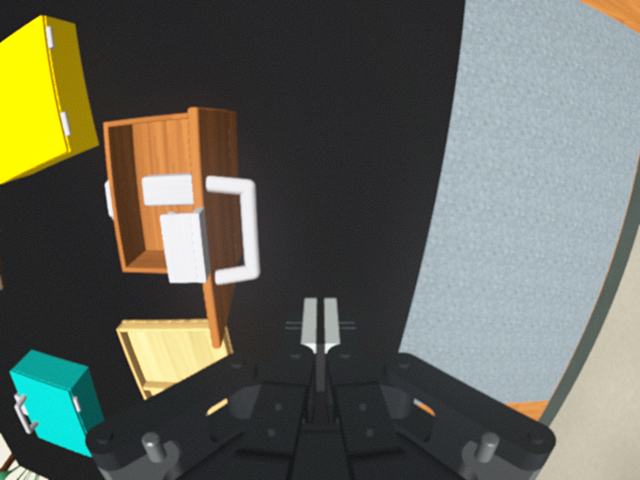

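View pics/top6.png

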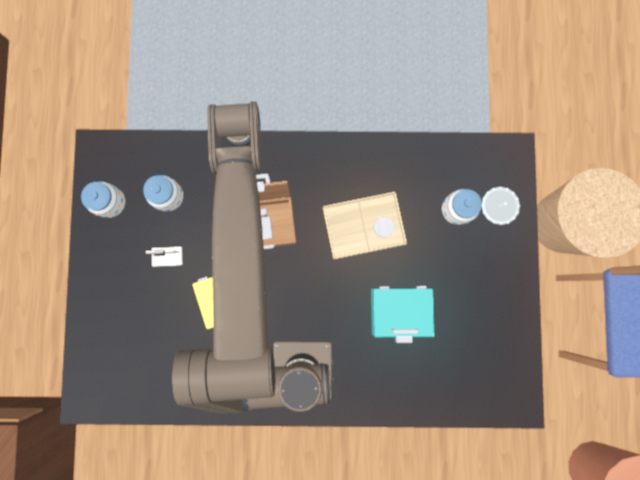

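The atomizer lies in the case, and the lid (about 1.7 rad) with its handle is at (240,230) in the wrist view; the shut fingers are behind it. Next I'll go down and push on the handle.

Emit:
play_rows --claw '[255, 255, 255, 255, 255, 255, 255, 255, 255, 255, 255, 255, 255, 255, 255, 255, 255, 255, 255, 255]' --travel '[[0.04, 0, 0], [0.09, 0, 0], [0.125, 0, 0], [0.135, 0, 0], [0.135, 0, 0], [0.135, -0.01, 0], [0.135, -0.02, 0], [0.135, -0.028, 0], [0.135, -0.036, 0], [0.135, -0.044, 0], [0.135, -0.052, 0], [0.135, -0.06, 0], [0.135, -0.068, 0], [0.135, -0.076, 0], [0.135, -0.084, 0], [0.135, -0.092, 0], [0.135, -0.1, 0], [0.135, -0.108, 0], [0.135, -0.112, 0], [0.135, -0.112, 0]]' --dr '[[0, 0, 0], [0, 0, 0], [0, 0, 0], [0, 0, 0], [0, 0, 0], [0, 0, 0], [0, 0, 0], [0, 0, 0], [0, 0, 0], [0, 0, 0], [0, 0, 0], [0, 0, 0], [0, 0, 0], [0, 0, 0], [0, 0, 0], [0, 0, 0], [0, 0, 0], [0, 0, 0], [0, 0, 0], [0, 0, 0]]'

```text
time: 12.05
eef_pos: [0.553, 0.1381, 0.1891]
tcp_rot: [0.465, 0.531, -0.468, 0.531]
contact_force: [-0.1, 0.4, 0.1]
opening: -0.001
```

```bash
python3 - <<'E'
from h import *
st(); snap('wrist','wrist7');snap('scene','scene7')
E
```

```text
t 12.05 pos [0.553  0.1381 0.1891] q [ 0.068  0.097  1.875 -0.003  1.172 -0.06 ] F [-0.1  0.4  0.1] open -0.001
x [-0.003 -0.003 -1.   ] y [ 0.992  0.128 -0.003] z [ 0.128 -0.992  0.003]
```

View pics/wrist7.png

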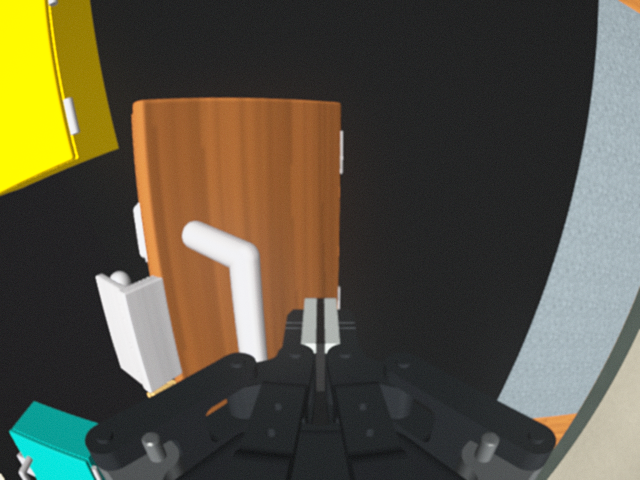

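View pics/scene7.png

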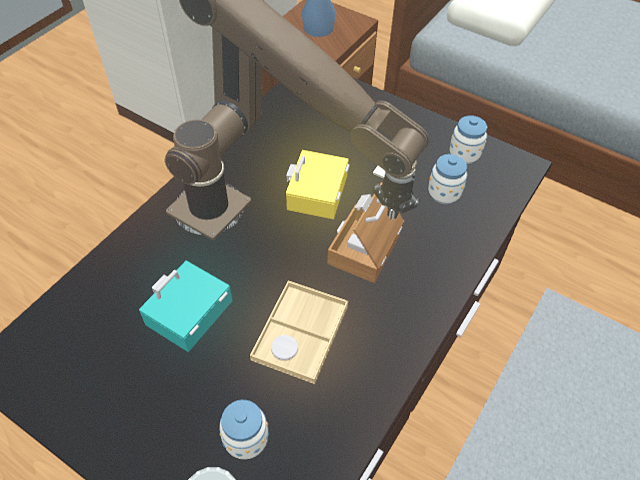

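The lid has dropped past the tipping point and is sinking on its own, with the fingers clear at (320,330). I'll rise, open and move above the handle.

Emit:
play_rows --claw '[255, 255, 110, 110, 110, 110, 110, 110, 110, 110, 110, 110]' --travel '[[-0.03, 0, 0], [-0.06, 0, 0], [-0.06, 0, 0], [-0.06, -0.02, 0], [-0.06, -0.05, 0], [-0.06, -0.08, 0], [-0.06, -0.1, 0], [-0.06, -0.12, 0], [-0.06, -0.12, 0], [-0.06, -0.12, 0], [-0.06, -0.12, 0], [-0.06, -0.12, 0]]' --dr '[[0, 0, 0], [0, 0, 0], [0, 0, 0], [0, 0, 0], [0, 0, 0], [0, 0, 0], [0, 0, 0], [0, 0, 0], [0, 0, 0], [0, 0, 0], [0, 0, 0], [0, 0, 0]]' --force 60

```text
time: 13.35
eef_pos: [0.4355, 0.1228, 0.2494]
tcp_rot: [0.466, 0.531, -0.468, 0.531]
contact_force: [-0.4, 0.4, 0.3]
opening: 0.567
```

```bash
python3 - <<'E'
from h import *
s=st(); snap('wrist','wrist8');d=snap('scene','scene8')
cv2.imwrite('pics/s8z.png',cv2.resize(d['img'][160:300,300:460,::-1],None,fx=4,fy=4,interpolation=cv2.INTER_CUBIC))
go([.4875-.0535,.129-.007,.103],7.45,s)
E
```

```text
t 13.35 pos [0.4355 0.1228 0.2494] q [ 0.052 -0.238  2.078 -0.003  1.304 -0.076] F [-0.4  0.4  0.3] open 0.567
x [-0.002 -0.003 -1.   ] y [ 0.992  0.128 -0.003] z [ 0.128 -0.992  0.003]
travel [0.1464, -0.0012, 0.0003] dr [-0.0015, 0.0025, 0.0028] deg 0.2 dist 0.146
```

View pics/wrist8.png

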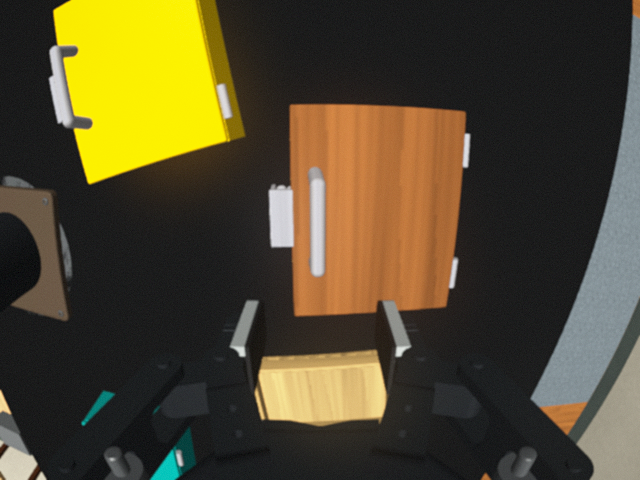

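View pics/s8z.png

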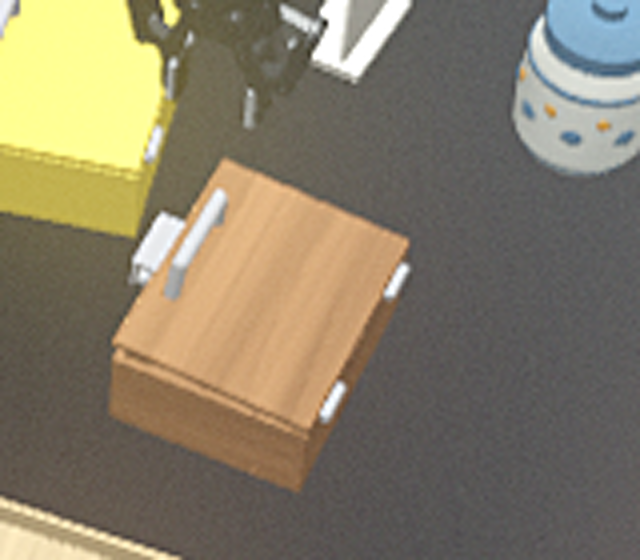

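The lid has sunk onto the catch and stands a little proud at the front. The handle bar is centred at about (317,222) in the wrist view, and the jaws are above the case.

```bash
python3 - <<'E'
from h import *
d=np.load('pics/wrist8.npz')
print(fray(d,np.array([[317,170],[317,222],[317,274]]),.124).round(4))
W=d['range_z']; print(W[222,317])
E
```

```text
[[0.4279 0.1673 0.124 ]
 [0.4329 0.1284 0.124 ]
 [0.4382 0.0862 0.124 ]]
0.2768093
```

Emit:
play_rows --claw '[110, 110, 110, 110, 110, 110, 110, 110, 110]' --travel '[[0.03, -0.001, 0], [0.06, -0.001, 0], [0.085, -0.001, 0], [0.1, -0.001, 0], [0.105, -0.001, 0], [0.105, -0.001, 0], [0.105, -0.001, 0], [0.105, -0.001, 0], [0.105, -0.001, 0]]' --dr '[[0, 0, 0], [0, 0, 0], [0, 0, 0], [0, 0, 0], [0, 0, 0], [0, 0, 0], [0, 0, 0], [0, 0, 0], [0, 0, 0]]'

```text
time: 14.35
eef_pos: [0.4347, 0.1225, 0.1455]
tcp_rot: [0.466, 0.531, -0.468, 0.532]
contact_force: [-0.4, 0.2, 0.1]
opening: 0.567
```

```bash
python3 - <<'E'
from h import *
s=st(); snap('wrist','wrist9')
E
```

```text
t 14.35 pos [0.4347 0.1225 0.1455] q [ 0.051 -0.128  2.183 -0.003  1.087 -0.076] F [-0.4  0.2  0.1] open 0.567
x [-0.001 -0.003 -1.   ] y [ 0.992  0.128 -0.001] z [ 0.128 -0.992  0.003]
```

View pics/wrist9.png

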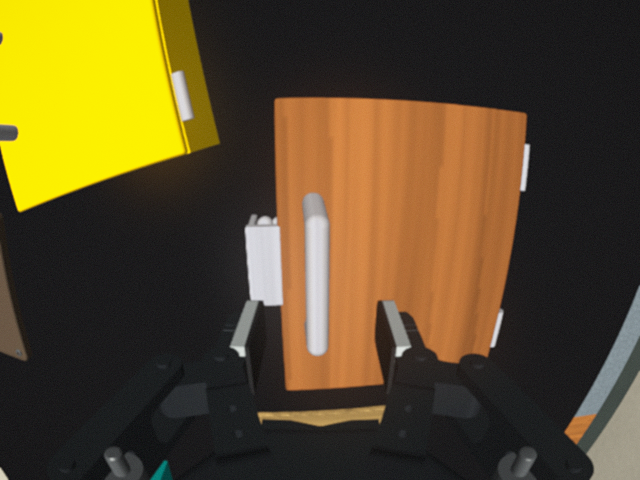

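```bash
python3 - <<'E'
from h import *
d=np.load('pics/wrist9.npz'); hsv=cv2.cvtColor(d['img'],cv2.COLOR_RGB2HSV).astype(int)
m=(hsv[...,1]<50)&(hsv[...,2]>110);m[:180]=0;m[365:]=0;m[:,:295]=0;m[:,335:]=0;m=big(m)
v,u=np.nonzero(m);print(u.min(),u.max(),v.min(),v.max())
P=fray(d,np.c_[u,v],.120);print(rect(P))
E
```

```text
303 328 193 355
(array([432.9, 126.3]), 12.0, 89.9, 7.3)
```

Emit:
play_rows --claw '[110, 110, 110, 110, 110, 255, 255, 255, 255, 255, 255, 255]' --travel '[[0.015, -0.001, 0], [0.03, -0.001, 0], [0.04, -0.001, 0], [0.0425, -0.001, 0], [0.0425, -0.001, 0], [0.0425, -0.001, 0], [0.0425, -0.001, 0], [0.0425, -0.001, 0], [0.0425, -0.001, 0], [0.0425, -0.001, 0], [0.0425, -0.001, 0], [0.0425, -0.001, 0]]' --dr '[[0, 0, 0], [0, 0, 0], [0, 0, 0], [0, 0, 0], [0, 0, 0], [0, 0, 0], [0, 0, 0], [0, 0, 0], [0, 0, 0], [0, 0, 0], [0, 0, 0], [0, 0, 0]]' --force 60

```text
time: 15.6
eef_pos: [0.433, 0.1221, 0.1032]
tcp_rot: [0.465, 0.531, -0.468, 0.531]
contact_force: [-5.4, -0.8, 5.8]
opening: 0.114
```

```bash
python3 - <<'E'
from h import *
s=st(); snap('wrist','wrist10')
E
```

```text
t 15.6 pos [0.433  0.1221 0.1032] q [ 0.05  -0.066  2.214 -0.004  0.996 -0.076] F [-5.4 -0.8  5.8] open 0.114
x [-0.003 -0.003 -1.   ] y [ 0.992  0.129 -0.003] z [ 0.129 -0.992  0.003]
```

View pics/wrist10.png

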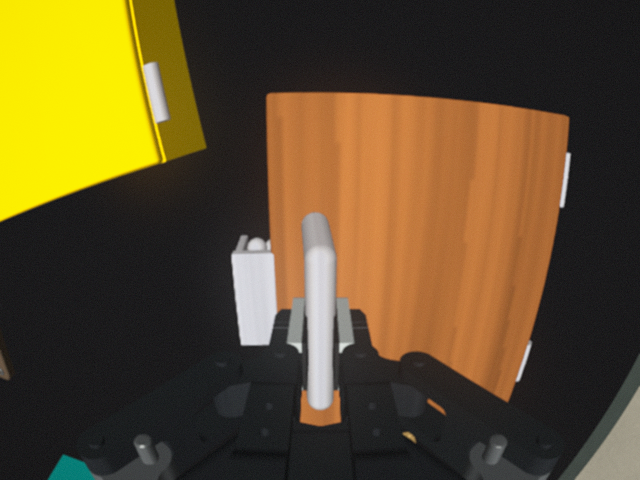

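The pads hold the handle bar at (318,340). Pressing down in small steps now.

Emit:
play_rows --claw '[255, 255, 255, 255]' --travel '[[0.002, -0.0002, 0], [0.004, -0.0006, 0], [0.006, -0.001, 0], [0.006, -0.001, 0]]' --dr '[[0, 0, 0], [0, 0, 0], [0, 0, 0], [0, 0, 0]]'

```text
time: 16.05
eef_pos: [0.4314, 0.1219, 0.0987]
tcp_rot: [0.464, 0.532, -0.469, 0.531]
contact_force: [-9.7, -1.0, 13.3]
opening: 0.117
```

```bash
python3 - <<'E'
from h import *
s=st()
E
```

```text
t 16.05 pos [0.4314 0.1219 0.0987] q [ 0.05  -0.06   2.219 -0.004  0.989 -0.077] F [-9.7 -1.  13.3] open 0.117
x [-0.005 -0.004 -1.   ] y [ 0.992  0.129 -0.006] z [ 0.129 -0.992  0.003]
```

Emit:
play_rows --claw '[255, 255, 255, 255]' --travel '[[0.003, -0.001, 0], [0.005, -0.0015, 0], [0.007, -0.002, 0], [0.007, -0.002, 0]]' --dr '[[0, 0, 0], [0, 0, 0], [0, 0, 0], [0, 0, 0]]'

```text
time: 16.45
eef_pos: [0.4293, 0.1216, 0.0917]
tcp_rot: [0.464, 0.532, -0.469, 0.531]
contact_force: [-2.9, -0.9, 1.9]
opening: 0.122
```

```bash
python3 - <<'E'
from h import *
s=st()
E
```

```text
t 16.45 pos [0.4293 0.1216 0.0917] q [ 0.05  -0.053  2.227 -0.004  0.973 -0.077] F [-2.9 -0.9  1.9] open 0.122
x [-0.005 -0.004 -1.   ] y [ 0.992  0.129 -0.006] z [ 0.129 -0.992  0.003]
```

The force fell from 13 N to 2 N after about 11.5 mm of travel, so it has snapped. Pressing on to feel the rim.

Emit:
play_rows --claw '[255, 255, 255, 255]' --travel '[[0.001, -0.001, 0], [0.002, -0.001, 0], [0.003, -0.001, 0], [0.003, -0.001, 0]]' --dr '[[0, 0, 0], [0, 0, 0], [0, 0, 0], [0, 0, 0]]'

```text
time: 16.85
eef_pos: [0.4294, 0.1216, 0.0915]
tcp_rot: [0.464, 0.532, -0.469, 0.531]
contact_force: [-8.3, -1.2, 16.8]
opening: 0.116
```

```bash
python3 - <<'E'
from h import *
s=st()
E
```

```text
t 16.85 pos [0.4294 0.1216 0.0915] q [ 0.05  -0.053  2.227 -0.004  0.972 -0.077] F [-8.3 -1.2 16.8] open 0.116
x [-0.005 -0.004 -1.   ] y [ 0.992  0.129 -0.005] z [ 0.129 -0.992  0.003]
```

Emit:
play_rows --claw '[255, 255, 255, 255, 255]' --travel '[[-0.001, 0, 0], [-0.0015, 0, 0], [-0.0025, 0, 0], [-0.0025, 0, 0], [-0.0025, 0, 0]]' --dr '[[0, 0, 0], [0, 0, 0], [0, 0, 0], [0, 0, 0], [0, 0, 0]]'

```text
time: 17.35
eef_pos: [0.4297, 0.1216, 0.0933]
tcp_rot: [0.465, 0.531, -0.469, 0.531]
contact_force: [4.2, 0.1, -7.5]
opening: 0.113
```

```bash
python3 - <<'E'
from h import *
s=st()
E
```

```text
t 17.35 pos [0.4297 0.1216 0.0933] q [ 0.05  -0.056  2.226 -0.004  0.976 -0.077] F [ 4.2  0.1 -7.5] open 0.113
x [-0.004 -0.004 -1.   ] y [ 0.992  0.129 -0.004] z [ 0.129 -0.992  0.003]
```

Emit:
play_rows --claw '[255, 255, 255, 255, 255]' --travel '[[-0.0005, 0, 0], [-0.001, 0, 0], [-0.001, 0, 0], [-0.001, 0, 0], [-0.001, 0, 0]]' --dr '[[0, 0, 0], [0, 0, 0], [0, 0, 0], [0, 0, 0], [0, 0, 0]]'

```text
time: 17.85
eef_pos: [0.4299, 0.1217, 0.094]
tcp_rot: [0.465, 0.531, -0.468, 0.531]
contact_force: [5.1, 1.3, -9.7]
opening: 0.122
```

```bash
python3 - <<'E'
from h import *
s=st()
E
```

```text
t 17.85 pos [0.4299 0.1217 0.094 ] q [ 0.05  -0.057  2.226 -0.004  0.976 -0.077] F [ 5.1  1.3 -9.7] open 0.122
x [-0.003 -0.003 -1.   ] y [ 0.992  0.129 -0.003] z [ 0.129 -0.992  0.003]
```

The catch holds at 7.5–9.7 N with a rise of about 2.5 mm. Easing back down and releasing.

Emit:
play_rows --claw '[255, 255, 255, 255, 200, 150, 110, 110, 110]' --travel '[[0.001, 0, 0], [0.002, 0, 0], [0.003, 0, 0], [0.003, 0, 0], [0.003, 0, 0], [0.003, 0, 0], [0.003, 0, 0], [0.003, 0, 0], [0.003, 0, 0]]' --dr '[[0, 0, 0], [0, 0, 0], [0, 0, 0], [0, 0, 0], [0, 0, 0], [0, 0, 0], [0, 0, 0], [0, 0, 0], [0, 0, 0]]'

```text
time: 18.75
eef_pos: [0.43, 0.1217, 0.0911]
tcp_rot: [0.465, 0.531, -0.468, 0.531]
contact_force: [0.6, -0.4, 0.4]
opening: 0.573
```

Emit:
play_rows --claw '[110, 110, 110, 110, 110, 110, 110, 110]' --travel '[[-0.01, 0, 0], [-0.03, 0, 0], [-0.06, 0, 0], [-0.1, 0, 0], [-0.14, 0, 0], [-0.17, 0, 0], [-0.18, 0, 0], [-0.18, 0, 0]]' --dr '[[0, 0, 0], [0, 0, 0], [0, 0, 0], [0, 0, 0], [0, 0, 0], [0, 0, 0], [0, 0, 0], [0, 0, 0]]'

```text
time: 19.55
eef_pos: [0.4313, 0.1223, 0.273]
tcp_rot: [0.466, 0.53, -0.467, 0.532]
contact_force: [-0.5, -0.5, -0.2]
opening: 0.564
```

```bash
python3 - <<'E'
from h import *
s=st(); dw=snap('wrist','wrist11');d=snap('scene','scene11')
W=cloud(d); C=np.array([.4875,.129]);a=np.radians(7.45);ax=np.array([np.cos(a),np.sin(a)])
for f in('scene8','scene11'):
    dd=np.load(f'pics/{f}.npz');W=cloud(dd);lx=(W[...,:2]-C)@ax; ly=(W[...,:2]-C)@np.array([-ax[1],ax[0]])
    m=(abs(ly+.01)<.08)&(lx>-.03)&(lx<.06)&(W[...,2]>.06)&(W[...,2]<.12)
    p=np.polyfit(.075-lx[m],W[...,2][m]-.0785,1);print(f,m.sum(),'angle',p)
cv2.imwrite('pics/s11z.png',cv2.resize(d['img'][160:300,300:460,::-1],None,fx=4,fy=4,interpolation=cv2.INTER_CUBIC))
E
```

```text
t 19.55 pos [0.4313 0.1223 0.273 ] q [ 0.051 -0.268  2.059 -0.003  1.349 -0.077] F [-0.5 -0.5 -0.2] open 0.564
x [ 0.001 -0.003 -1.   ] y [0.992 0.129 0.001] z [ 0.129 -0.992  0.003]
scene8 1410 angle [ 0.09261131 -0.00196429]
scene11 1382 angle [-0.00287776 -0.00119304]
```

View pics/s11z.png

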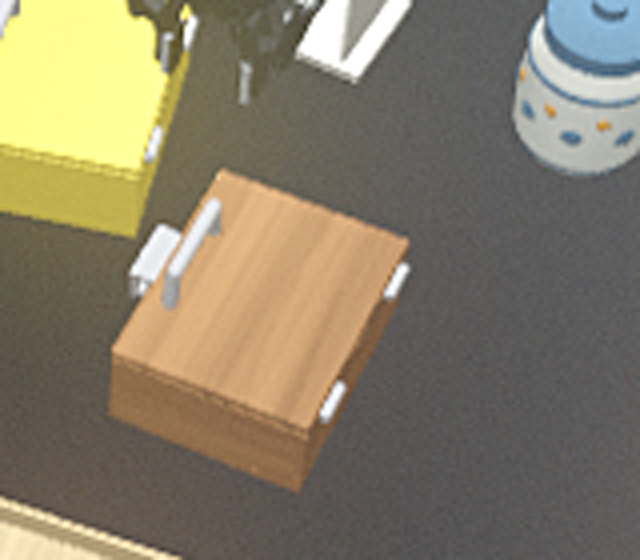

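View pics/scene11.png

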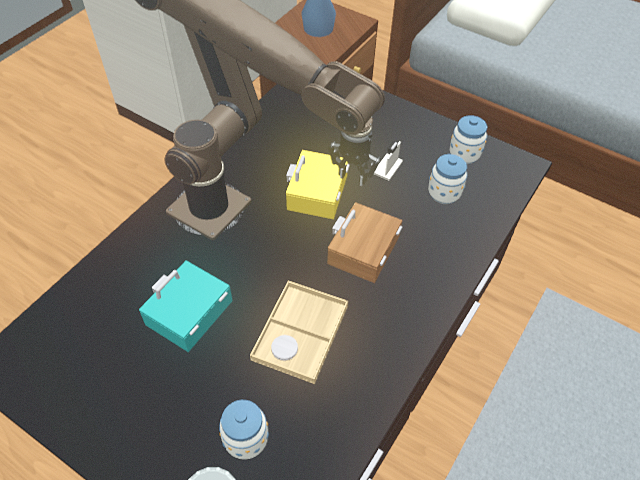

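View pics/wrist11.png

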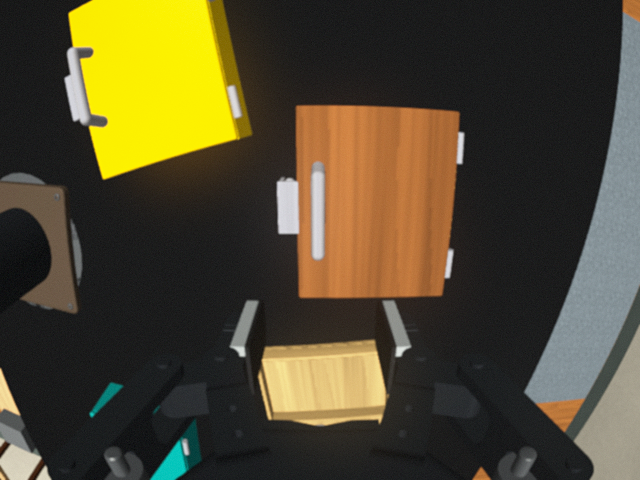

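The case is shut flat: the lid angle measures about 0 rad, against 0.093 before the press. The compact is still in the tray at (285,348), the canisters and photo stand haven't moved, and the gripper is clear. Handing in.

```bash
python3 -c "
from plant import ctrl
print(ctrl.sign_off())"
```

```text
the job is handed in; nothing more can be done
None
```

I moved the atomizer from the tray into the wooden case and shut the lid. I then pressed the lid home until the catch snapped, tugged it, let go and handed the job in at about 19.6 s.

- **Press:** the push peaked at a read 13 N, then fell to 2 N as the catch snapped. After that the lid pressed hard against the rim at 17 N.
- **Tug:** I pulled in two steps, reading 7.5 N and then 9.7 N with a rise of about 2.5 mm, and the catch held both times. The second step went slightly over the suggested 6–9 N, but stayed under the 12 N at which the catch can start to let go.
- **Last checks:** after release, the lid angle from the scene camera was about 0 rad (-0.003), against 0.093 before the press. The compact, canisters and photo stand looked unmoved in the pictures, and the robot was touching nothing.
- **Limits:** I last saw the atomizer in the case just before the lid closed over it. The scene camera put flat objects 5–10 mm off the top and wrist views in y, which agreed with each other, so I positioned from those two. No check failed.

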